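Swap two change gears between spindle heads

ROBOT

A 7-joint arm with a two-finger parallel gripper is mounted at the origin on the work surface. World frame = base frame: x ahead of the robot, y to its left, z up, the work surface at z = 0. Lengths are in m, angles in rad, forces in N, time in s.
With the tool pointing down it reaches from about 0.4 to 0.9 m from the base axis. Payload 5.5 kg.
Tool frame: the origin (TCP) lies midway between the tips of the shut fingers; the grasp point (between the pads) lies 19 mm behind it; z points along the fingers, y is the line along which they close (so a half turn about z gives the same grasp; the last joint's range is limited). The gripper opens to 85 mm and grips with 20 to 120 N. Pads are 22 mm wide; open, the fingers measure 114 mm over their backs; the gripper's body (76 mm by 85 mm) begins 54 mm behind the grasp point. The pads swing forward as they close: fully open they stand 13 mm farther back than shut.
Start: joints at [1.383, 0.501, -0.427, 1.55, 0.221, 1.138, -0.21], TCP at [0.283, -0.585, 0.231] pointing down, gripper open.
Joint ranges: [-2.88, 2.88], [-0.31, 2.03], [-1.54, 1.56], [0.2, 2.42], [-1.41, 4.55], [0.19, 2.02], [-2.57, 2.57]. Speed limits (rad/s): [2.57, 2.57, 3.14, 3.14, 3.14, 3.14, 3.14].

INTERFACE

Orientations are given as a unit quaternion [w, x, y, z].
In Python, from workcell import * gives the robot as it stands.
- The arm moves only by the tool step_arm, never from a script. Its argument "plan" is text: rows parted by semicolons, each of 6 numbers parted by spaces: the shift along the tool's x, y, z in mm, then the turn, a rotation vector about the tool's x, y, z in rad. In form: tx ty tz wx wy wz; .... A call has exactly 8 rows; each row shifts and turns the commanded pose from where the row before left it, along the tool's axes as they then stand; what a row does not reach is not made up. A row lasts 1/12 s, in which the tool goes at most 41.7 mm and 7.16 degrees, less where a joint would pass 70% of its speed; a pose out of reach is approached as far as the arm can. A call with a gripper value outside its range is refused whole. "grip" is the opening, from 0 (shut) to 1 (fully open), set as the call begins (left out, the last holds). The fingers move at their own pace and stop on an object; "force" is the grip in N (left out, the last holds). Time passes only in rows, so rows that do not move let the fingers close, or fill a call up. It gives the time, the measured TCP pose, the force, the opening and the grip force at its end, in the units of the state.
- state(): the state, without advancing time (a new reading comes with each control period).
- get_image(name): name is "scene" or "top" or "wrist"; returns the picture (480x640x3 uint8, red, green, blue); there is no depth.
- camera_info(name): a dict with "mtx" (3x3 intrinsics, pixels), "distortion" ([k1, k2, p1, p2, k3] as OpenCV has them; the pictures are not rectified), "rvec" (rotation vector, rad) and "tvec" (3), from world to camera coordinates, as OpenCV has them; the wrist camera has in their place "tool_from_camera" (4x4, takes a point from camera to tool coordinates, whose origin is the TCP and whose axes are the flange's). Camera axes: x right, y down, z forward; pixel columns grow to the right and rows downward; lengths in m; the calibration is good to about 2 mm. A picture is of the moment at which its call begins: read the wrist's pose just before it. camera_info takes no time and is no camera call.
- sign_off(): hands the job in; it is judged then, once.
The state is a dict: "clock": time; "q": joint angles; "dq": joint speeds; "effort": joint torques, N m; "position": TCP position; "eef_rot": TCP orientation; "force": force on the tool from outside, world axes, zero at the start; "ft_torque": the same for the moment, N m; "grip_width": finger opening in m; "finger_force": force on a finger pad.
Only numpy, scipy, OpenCV 4.12 (cv2) and the standard library are available. Lean on these libraries where they do the work, as an engineer would, in place of code of your own. Each camera call takes 0.05 s, during which the arm holds its last target. There are 200 camera calls.

TASK

The two lathe change gears sit on each other's spindle heads: swap them, so that the big dark gear is on the blue head and the small brass gear on the red head (the empty rubber mat is there for setting one down meanwhile). Turn each gear until its bore finds the flats of the spindle and slips fully home, flat on the collar, then let go of it. Leave the other things on the bench where they are.

Things in the scene. Friction and masses are not known exactly. Their poses are not given: they have to be found in the camera images.
- big_gear: big dark steel change gear, 77 mm over the teeth, about 0.4 kg: a rim disc 16 mm thick, a hub on top of it, 46 mm tall in all. Origin: centre of the underside; z up along the bore. At the start it rests loose and unseated on the wrong spindle, pilot nose in its bore, turned out of line with the flats, underside 14 mm above the seat.
- small_gear: small brass change gear, 58 mm over the teeth, about 0.26 kg: a rim disc 16 mm thick, a hub on top of it, 46 mm tall in all. Origin: centre of the underside; z up along the bore. At the start it rests loose and unseated on the wrong spindle, pilot nose in its bore, turned out of line with the flats, underside 14 mm above the seat.
- big_hub (a point): big gear's axis at the hub's top, 46 mm above the underside; axes as the gear's. Hub: upper 30 mm, 45 mm across, two wrench flats 36 mm apart facing the gear's +x and -x: grip there. Bore, right through: in the lowest 16 mm 29 mm round with two flats 19 mm apart, also facing x (a half turn makes no difference); above that 29.6 mm round.
- small_hub (a point): small gear's axis at the hub's top, 46 mm above the underside; axes as the gear's. Hub: upper 30 mm, 45 mm across, two wrench flats 36 mm apart facing the gear's +x and -x: grip there. Bore, right through: in the lowest 16 mm 29 mm round with two flats 19 mm apart, also facing x (a half turn makes no difference); above that 29.6 mm round.
- blue_seat (a point): blue head's seat centre; axes as the head's. Spindle above it: 14 mm flatted part (26 mm round, two flats 16 mm apart, top chamfer 1.5 mm), then a 13 mm pilot nose, 12 mm tall, tapered tip, which enters a gear at any angle. Its flats face the head's x only roughly: turned up to 0.5 rad either way, not reported, and held stiff. A gear drops the last 14 mm only when flats match within 0.15 rad.
- red_seat (a point): red head's seat centre; axes as the head's. Spindle above it: 14 mm flatted part (26 mm round, two flats 16 mm apart, top chamfer 1.5 mm), then a 13 mm pilot nose, 12 mm tall, tapered tip, which enters a gear at any angle. Its flats face the head's x only roughly: turned up to 0.5 rad either way, not reported, and held stiff. A gear drops the last 14 mm only when flats match within 0.15 rad.
- blue_head: blue spindle head, fixed to the bench, home of the big gear: block 100 x 100 x 40 mm on a foot 130 (x) by 70 mm (y). Origin: centre of its underside, z up. On top a steel collar 42 mm across, its upper face (the seat) 50 mm above the origin, and on the same axis an upright spindle to 76 mm.
- red_head: red spindle head, fixed to the bench, home of the small gear: block 100 x 100 x 40 mm on a foot 130 (x) by 70 mm (y). Origin: centre of its underside, z up. On top a steel collar 42 mm across, its upper face (the seat) 50 mm above the origin, and on the same axis an upright spindle to 76 mm.
- mat: free black rubber mat on the bench between the heads, 120 x 120 x 4 mm, fixed, origin at the centre of its underside; kept clear for putting a gear down
- spacer_ring: loose aluminium spacer ring, 48 mm across, 12 mm tall, lying flat; not to be moved
- paste_tin: loose yellow tin, 60 mm across, 40 mm tall; not to be moved
- oil_bottle: loose green oil bottle with a red cap, 54 mm across, 130 mm tall; not to be moved
- spanner: loose steel spanner lying flat; not to be moved
- screwdriver: loose screwdriver with an orange handle, lying; not to be moved
- tool_holder: loose dark steel lathe tool holder bar, 100 x 18 x 18 mm, lying; not to be moved
- collet: loose steel collet, a cylinder 32 mm across and 35 mm tall, standing; not to be moved
There are look-alikes about, which are no part of the job. There is more than one size of the big_gear; the one meant has the size given above.

How it is judged:
By the outcome, as a careful person would: the job done as asked, in the order asked, and still so for the second after the job is handed in, with the robot touching nothing.
It also fails if it takes over 72 s, if anything falls off the work surface, if the arm or the gripper's body presses on something with over 40 N, if the wrist force passes 120 N, or if a joint passes its speed limit or range.

## Working session

There is one attempt and no reset: what is moved stays moved. The work goes in short steps, Python scripts to look and compute and a tool call to move; the robot and the scene stay as the last step left them, time stands still between calls to the robot, and variables do not carry over. Pictures are saved under pics/ and viewed, at most 10 in all, crops included, and the job is handed in when it is done.

Besides the shell and the picture viewer there is one more tool, called as name(argument=value, ...) on one line, values as JSON. step_arm: Moves the arm, as the interface text tells. Its arguments: {"type":"object","properties":{"plan":{"type":"string"},"grip":{"type":"number"},"force":{"type":"number"}},"required":["plan"]}

```bash
mkdir -p pics; ls; python3 - <<'E'
from workcell import *
import cv2, numpy as np
for n in("scene","top","wrist"):
    im=get_image(n); cv2.imwrite(f"pics/{n}0.png",im[:,:,::-1])
    print(n,{k:np.round(v,4).tolist() for k,v in camera_info(n).items() if not isinstance(v,str)})
print(state())
E
```

```text
pics
scene {'mtx': [[548.8979, 0.0, 316.7181], [0.0, 548.8979, 235.7513], [0.0, 0.0, 1.0]], 'distortion': [-0.0687, 0.0, 0.0, 0.0, 0.0], 'rvec': [1.7662, 1.9333, -0.6657], 'tvec': [0.0393, -0.3484, 1.3854]}
top {'mtx': [[567.9304, 0.0, 316.7888], [0.0, 567.9304, 238.391], [0.0, 0.0, 1.0]], 'distortion': [-0.0094, 0.0, 0.0, 0.0, 0.0], 'rvec': [2.1823, -2.153, 0.1228], 'tvec': [0.002, 0.5135, 1.4359]}
wrist {'mtx': [[395.9509, 0.0, 310.5698], [0.0, 395.9509, 238.7927], [0.0, 0.0, 1.0]], 'distortion': [-0.0131, 0.0, 0.0, 0.0, 0.0], 'tool_from_camera': [[0.0004, -0.9644, -0.2644, 0.0663], [1.0, 0.0002, 0.001, -0.0007], [-0.0009, -0.2644, 0.9644, -0.1417], [0.0, 0.0, 0.0, 1.0]]}
{'clock': 0.15, 'q': array([ 1.38320402,  0.50163625, -0.42682713,  1.55118511,  0.22080839,
        1.13831845, -0.21032255]), 'dq': array([-0.00081319, -0.0025035 , -0.00116143, -0.00288073, -0.00101376,
       -0.00122091,  0.00051015]), 'effort': array([-6.91247478e-03, -5.70030928e+01, -5.82549781e+00, -2.81280720e+01,
        1.06336875e-02,  7.84220727e-03,  5.20891831e-05]), 'position': array([ 0.28292753, -0.58460762,  0.23050542]), 'eef_rot': array([-7.34751316e-04,  9.74703742e-01,  2.23499563e-01, -1.44626120e-04]), 'force': array([-1.33118382,  1.04375316,  0.06751624]), 'ft_torque': array([ 0.03936191, -0.03445294,  0.04258878]), 'finger_force': 0.0, 'grip_width': 0.08542206911686251}
```

View pics/top0.png

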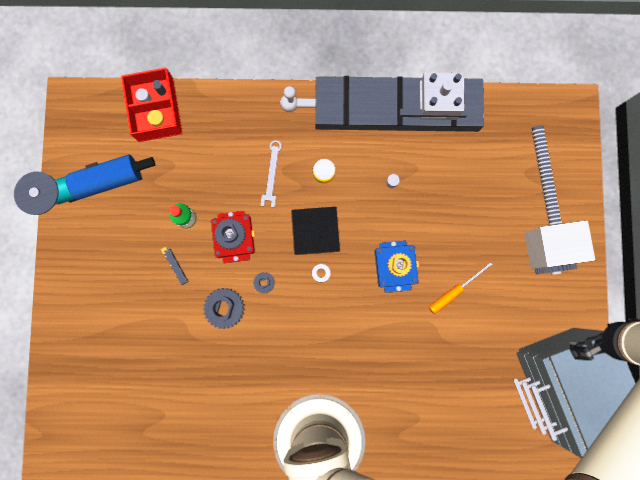

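View pics/scene0.png

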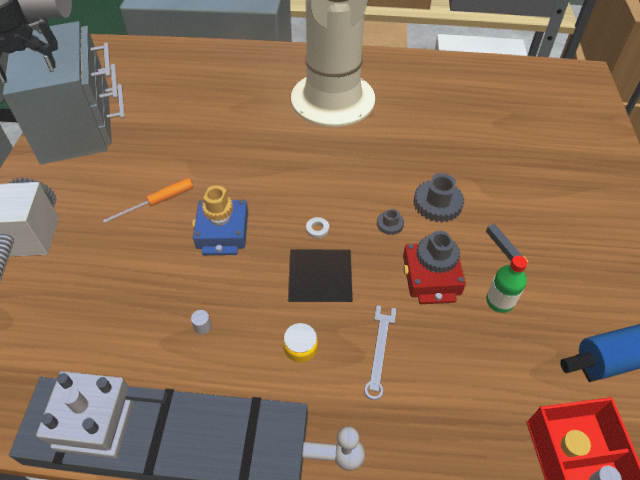

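The top view shows the red head at about (232,236) carrying the dark gear, the blue head at (398,266) carrying the brass gear, and the mat at (316,230). The gears at (223,308) and (264,283) are look-alikes. In the scene view the hubs stand upright at (440,243) and (217,197).

```bash
cat > h.py <<'E'
from workcell import *
import cv2, numpy as np
from scipy.spatial.transform import Rotation as R
def tool(s):
    T=np.eye(4);T[:3,:3]=R.from_quat(np.roll(s["eef_rot"],-1)).as_matrix();T[:3,3]=s["position"];return T
def cam(n,s=None):
    c=camera_info(n)
    if n=="wrist": T=tool(s)@np.array(c["tool_from_camera"])
    else:
        T=np.eye(4);T[:3,:3]=cv2.Rodrigues(np.array(c["rvec"],float))[0].T;T[:3,3]=-T[:3,:3]@np.array(c["tvec"]).ravel()
    return np.array(c["mtx"],float),np.array(c["distortion"],float),T
def toplane(px,z,C):
    K,d,T=C;u=cv2.undistortPoints(np.array(px,float).reshape(-1,1,2),K,d).reshape(-1,2)
    r=np.c_[u,np.ones(len(u))]@T[:3,:3].T
    return T[:3,3]+r*((z-T[2,3])/r[:,2])[:,None]
def proj(P,C):
    K,d,T=C;return cv2.projectPoints((np.array(P,float).reshape(-1,3)-T[:3,3])@T[:3,:3],np.zeros(3),np.zeros(3),K,d)[0].reshape(-1,2)
def big(m):
    c=max(cv2.findContours(m.astype(np.uint8),cv2.RETR_EXTERNAL,cv2.CHAIN_APPROX_NONE)[0],key=cv2.contourArea);return c.reshape(-1,2)
E
python3 - <<'E'
from h import *
C=cam("top");im=cv2.imread("pics/top0.png");hsv=cv2.cvtColor(im,cv2.COLOR_BGR2HSV)
print("cam",C[2][:3,3])
def roi(m,x0,x1,y0,y1):
    o=np.zeros_like(m);o[y0:y1,x0:x1]=m[y0:y1,x0:x1];return o
h,s,v=cv2.split(hsv)
red=roi(((h<6)|(h>174))&(s>150)&(v>60),200,265,205,270)
blu=roi((h>100)&(h<125)&(s>150),365,430,230,300)
bra=roi((h>15)&(h<32)&(s>110)&(v>90),383,416,250,282)
drk=roi((s<90)&(v<130),205,255,210,262)
mat=roi((v<40),280,350,195,265)
for n,m,z in(("red",red,.04),("blue",blu,.04),("brass",bra,.08),("dark",drk,.08),("mat",mat,.004)):
    c=big(m);r=cv2.minAreaRect(c);P=toplane(cv2.boxPoints(r),z,C)
    e=np.linalg.norm(np.diff(P[:3],axis=0),axis=1);d=P[1]-P[0]
    print(n,np.round(r,1) if 0 else r,toplane([r[0]],z,C)[0].round(4),"size",e.round(4),"dir",np.degrees(np.arctan2(d[1],d[0])).round(1), "mec",toplane([cv2.minEnclosingCircle(c)[0]],z,C)[0].round(4))
s=state();print(tool(s).round(3))
E
```

```text
cam [0.35465968 0.01453339 1.48307977]
red ((232.3115234375, 236.76263427734375), (49.32611846923828, 39.59592819213867), 83.1572265625) [0.5133 0.2249 0.04  ] size [0.1014 0.1271] dir -82.3 mec [0.5145 0.2236 0.04  ]
blue ((396.2255859375, 266.0304870605469), (49.142032623291016, 38.87190246582031), 83.6598129272461) [ 0.4441 -0.1941  0.04  ] size [0.0997 0.1251] dir -82.9 mec [ 0.4442 -0.1922  0.04  ]
brass ((399.00006103515625, 264.5000305175781), (21.92030906677246, 21.920310974121094), 45.0) [ 0.4455 -0.1952  0.08  ] size [0.0548 0.054 ] dir -44.6 mec [ 0.4459 -0.1952  0.08  ]
dark ((229.5, 233.5), (29.0, 29.0), 90.0) [0.517  0.2263 0.08  ] size [0.0723 0.0726] dir -89.2 mec [0.5169 0.226  0.08  ]
mat ((315.4189147949219, 229.98646545410156), (43.580772399902344, 43.74026107788086), 85.42607879638672) [0.5381 0.0128 0.004 ] size [0.1153 0.1153] dir -84.6 mec [0.5381 0.0112 0.004 ]
[[ 0.9    0.436 -0.001  0.283]
 [ 0.436 -0.9    0.001 -0.585]
 [ 0.    -0.001 -1.     0.231]
 [ 0.     0.     0.     1.   ]]
```

step_arm(plan="20 -17.5 -2 0 0 0;20 -17.5 -2 0 0 0;20 -17.5 -2 0 0 0;20 -17.5 -2 0 0 0;20 -17.5 -2 0 0 0;20 -17.5 -2 0 0 0;20 -17.5 -2 0 0 0;20 -17.5 -2 0 0 0", grip=1)

```text
clock: 0.82
position: [0.3664, -0.3879, 0.2472]
eef_rot: [-0.0, 0.975, 0.223, -0.0]
force: [0.9, -0.1, 0.4]
grip_width: 0.085
finger_force: 0.0
```

step_arm(plan="20 -17.5 -2 0 0 0;20 -17.5 -2 0 0 0;20 -17.5 -2 0 0 0;20 -17.5 -2 0 0 0;20 -17.5 -2 0 0 0;20 -17.5 -2 0 0 0;20 -17.5 -2 0 0 0;16 -17.5 0 0 0 0")

```text
clock: 1.48
position: [0.4465, -0.1937, 0.2617]
eef_rot: [0.0, 0.975, 0.224, 0.0]
force: [0.5, -0.7, -0.4]
grip_width: 0.0856
finger_force: 0.0
```

```bash
python3 - <<'E'
from h import *
s=state();im=get_image("wrist");cv2.imwrite("pics/w1.png",im[:,:,::-1])
np.save("pics/w1.npy",tool(s));C=cam("wrist",s)
print(s["clock"],tool(s).round(4))
print(proj([[.4445,-.194,.11],[.4445,-.194,.08],[.4445,-.194,.04]],C))
E
```

```text
1.4833 [[ 8.997e-01  4.364e-01  9.000e-04  4.465e-01]
 [ 4.364e-01 -8.997e-01 -2.000e-04 -1.937e-01]
 [ 7.000e-04  5.000e-04 -1.000e+00  2.617e-01]
 [ 0.000e+00  0.000e+00  0.000e+00  1.000e+00]]
[[310.23019233 223.43424547]
 [310.20901748 215.28787384]
 [310.18596333 206.41704892]]
```

View pics/w1.png

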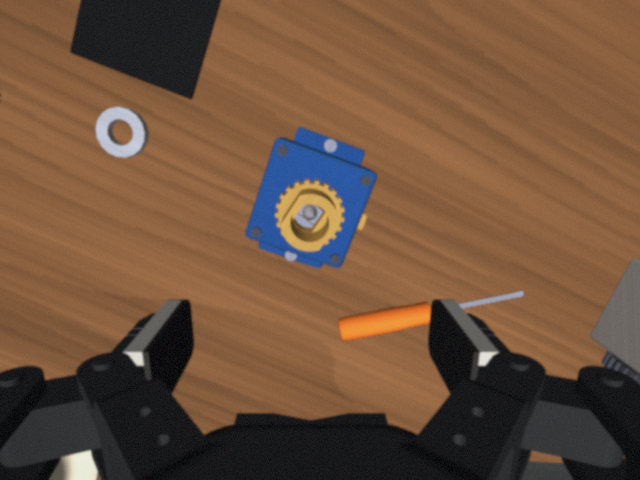

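The wrist view shows the brass gear at about (310,217) on the blue block, centred at (312,203). Its hub flats and the spindle are visible through the bore, so I'll zoom in.

```bash
python3 - <<'E'
from h import *
im=cv2.imread("pics/w1.png");cv2.imwrite("pics/w1c.png",cv2.resize(im[165:265,255:375],None,fx=6,fy=6,interpolation=cv2.INTER_CUBIC))
E
```

```text
(no output)
```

View pics/w1c.png

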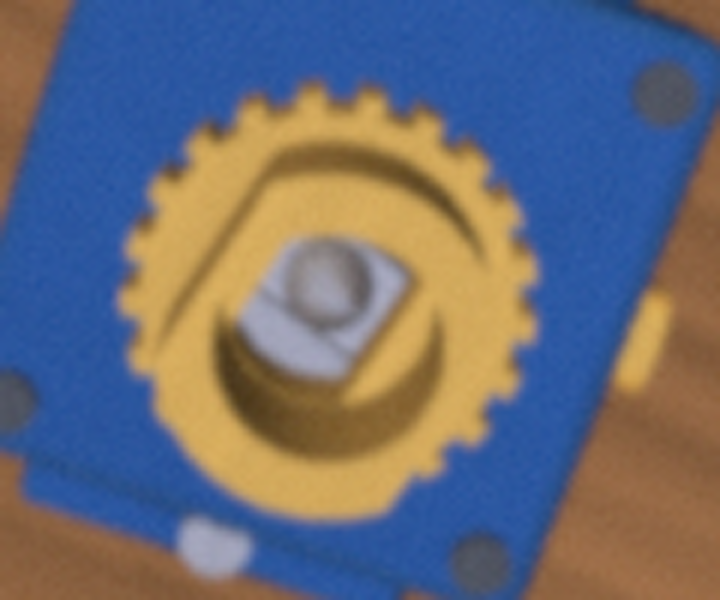

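The hub centre is at about (309.5,222.5) px, which gives world (0.445,-0.193) and agrees with the top view. The gear flats face about 83°, and the blue spindle flats face about -8.5°, read from the edge seen through the bore. Next I turn the tool by +0.576 and grasp.

step_arm(plan="-1 -1.3 10 0 0 0.115;0 0 12 0 0 0.115;0 0 12 0 0 0.115;0 0 13 0 0 0.115;0 0 13 0 0 0.115;0 0 15 0 0 0;0 0 15 0 0 0;0 0 15 0 0 0")

```text
clock: 2.2
position: [0.4439, -0.1947, 0.1555]
eef_rot: [0.0, 0.998, -0.062, -0.0]
force: [-0.4, 0.1, 0.5]
grip_width: 0.0855
finger_force: 0.0
```

step_arm(plan="0 0 15 0 0 0;0 0 15 0 0 0;0 0 15 0 0 0;0 0 14 0 0 0;0 0 10 0 0 0;0 0 5 0 0 0;0 0 0 0 0 0;0 0 0 0 0 0")

```text
clock: 2.87
position: [0.4443, -0.1946, 0.0825]
eef_rot: [-0.0, 0.998, -0.062, 0.0]
force: [0.3, -0.3, 0.3]
grip_width: 0.0854
finger_force: 0.0
```

step_arm(plan="0 0 0 0 0 0;0 0 0 0 0 0;0 0 0 0 0 0;0 0 0 0 0 0;0 0 0 0 0 0;0 0 0 0 0 0;0 0 0 0 0 0;0 0 0 0 0 0", grip=0, force=50)

```text
clock: 3.53
position: [0.4446, -0.1949, 0.0829]
eef_rot: [0.0, 0.998, -0.062, 0.0]
force: [-0.3, -0.5, 5.7]
grip_width: 0.0351
finger_force: 51.2
```

step_arm(plan="0 0 -5 0 0 0;0 0 -8 0 0 0;0 0 -12 0 0 0;0 0 -15 0 0 0;0 0 -10 0 0 0;0 0 0 0 0 0;0 0 0 0 0 0;0 0 0 0 0 0")

```text
clock: 4.2
position: [0.4438, -0.1947, 0.1321]
eef_rot: [0.0, 0.998, -0.062, -0.0]
force: [-0.8, -0.1, -1.8]
grip_width: 0.035
finger_force: 50.3
```

step_arm(plan="4 -11 0 0 0 0;6 -20 0 0 0 0;8 -26 0 0 0 0;8 -26 0 0 0 0;8 -26 0 0 0 0;8 -26 0 0 0 0;8 -26 0 0 0 0;8 -26 0 0 0 0")

```text
clock: 4.87
position: [0.5245, -0.0151, 0.1313]
eef_rot: [-0.0, 0.998, -0.062, -0.001]
force: [0.3, -0.1, -2.4]
grip_width: 0.0352
finger_force: 50.3
```

step_arm(plan="6 -20 0 0 0 0;3 -10 0 0 0 0;0 0 18 0 0 0;0 0 25 0 0 0;0 0 25 0 0 0;0 0 20 0 0 0;0 0 10 0 0 0;0 0 5 0 0 0")

```text
clock: 5.53
position: [0.5356, 0.0117, 0.0271]
eef_rot: [0.0, 0.998, -0.062, -0.002]
force: [-0.1, 0.1, -2.0]
grip_width: 0.0349
finger_force: 50.3
```

step_arm(plan="0 0 1 0 0 0;0 0 1 0 0 0;0 0 1 0 0 0;0 0 0 0 0 0;0 0 0 0 0 0;0 0 0 0 0 0;0 0 0 0 0 0;0 0 0 0 0 0")

```text
clock: 6.2
position: [0.5377, 0.0124, 0.0266]
eef_rot: [0.0, 0.998, -0.062, 0.0]
force: [-0.1, 0.8, -2.0]
grip_width: 0.0347
finger_force: 50.3
```

step_arm(plan="0 0 1 0 0 0;0 0 1 0 0 0;0 0 1 0 0 0;0 0 0 0 0 0;0 0 0 0 0 0;0 0 0 0 0 0;0 0 0 0 0 0;0 0 0 0 0 0")

```text
clock: 6.87
position: [0.5376, 0.0124, 0.0233]
eef_rot: [0.0, 0.998, -0.062, 0.0]
force: [-0.2, -0.6, -0.3]
grip_width: 0.0346
finger_force: 50.4
```

step_arm(plan="0 0 0.7 0 0 0;0 0 0 0 0 0;0 0 0 0 0 0;0 0 0 0 0 0;0 0 0 0 0 0;0 0 0 0 0 0;0 0 0 0 0 0;0 0 0 0 0 0", grip=1)

```text
clock: 7.53
position: [0.5376, 0.0125, 0.0227]
eef_rot: [-0.0, 0.998, -0.062, 0.0]
force: [-0.5, -1.2, 0.0]
grip_width: 0.0857
finger_force: 0.0
```

step_arm(plan="0 0 -10 0 0 0;0 0 -20 0 0 0;0 0 -30 0 0 0;0 0 -30 0 0 0;-5 18 -25 0 0 0;-8 26 -15 0 0 0;-8 26 -10 0 0 0;-8 26 -7 0 0 0")

```text
clock: 8.2
position: [0.4972, -0.0799, 0.1719]
eef_rot: [0.0, 0.998, -0.061, 0.001]
force: [0.8, -0.5, 0.1]
grip_width: 0.0856
finger_force: 0.0
```

step_arm(plan="-8 26 0 0 0 0;-8 26 0 0 0 0;-8 26 0 0 0 0;-8 26 0 0 0 0;-6 17 0 0 0 0;0 0 0 0 0 0;0 0 0 0 0 0;0 0 0 0 0 0")

```text
clock: 8.87
position: [0.4446, -0.1939, 0.1702]
eef_rot: [-0.0, 0.998, -0.062, 0.0]
force: [-0.3, -0.2, -0.2]
grip_width: 0.0854
finger_force: 0.0
```

```bash
python3 - <<'E'
from h import *
s=state();im=get_image("wrist");cv2.imwrite("pics/w2.png",im[:,:,::-1])
np.save("pics/w2.npy",tool(s));C=cam("wrist",s)
print(s["clock"],s["q"].round(2),tool(s).round(4))
p=proj([[.445,-.194,.05],[.445,-.194,.064],[.445,-.194,.076]],C);print(p)
x,y=p[1].astype(int);print(x,y)
cv2.imwrite("pics/w2c.png",cv2.resize(im[y-60:y+60,x-80:x+80,::-1],None,fx=5,fy=5,interpolation=cv2.INTER_CUBIC))
E
```

```text
8.8667 [ 0.83  0.3  -0.55  2.01  0.2   0.88 -1.52] [[ 9.924e-01 -1.233e-01  9.000e-04  4.446e-01]
 [-1.233e-01 -9.924e-01  1.000e-04 -1.939e-01]
 [ 9.000e-04 -2.000e-04 -1.000e+00  1.702e-01]
 [ 0.000e+00  0.000e+00  0.000e+00  1.000e+00]]
[[310.79278754 230.3840377 ]
 [310.81690113 235.62875361]
 [310.83968662 240.58484833]]
310 235
```

View pics/w2c.png

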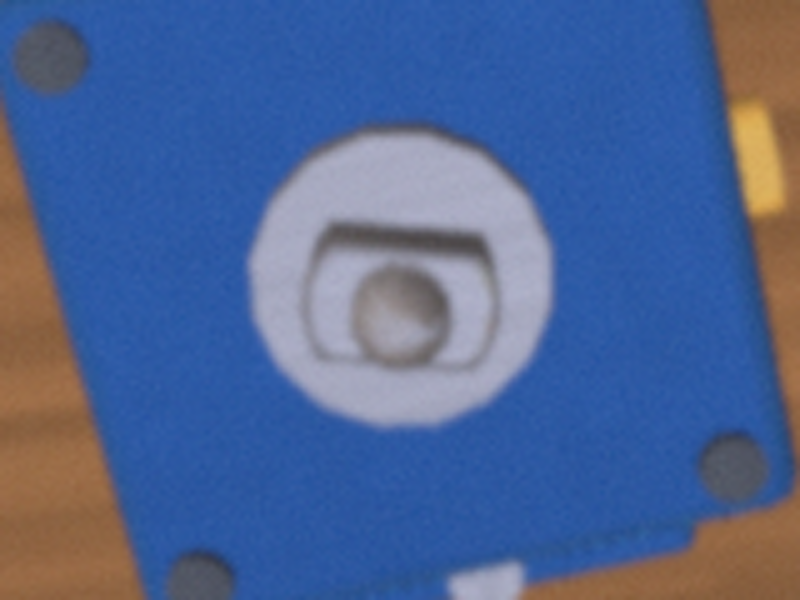

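The spindle is bare. The collar centre is at crop (400,279), which is px (310.0,230.8) and puts the blue seat at (0.4448,-0.1934). Its flats slope 5° in the image, so the spindle normal is at about -12° world. On to the red head.

step_arm(plan="0 -13 -5 0 0 0;1 -22 -5 0 0 0;1 -29 -5 0 0 0;1 -29 -5 0 0 0;1 -29 -5 0 0 0;1 -30 -5 0 0 0;1 -30 -5 0 0 0;1 -30 -5 0 0 0")

```text
clock: 9.58
position: [0.4771, 0.0187, 0.2104]
eef_rot: [-0.0, 0.998, -0.061, 0.0]
force: [0.1, -0.7, -1.0]
grip_width: 0.0852
finger_force: 0.0
```

step_arm(plan="2 -30 0 0 0 0;2 -30 0 0 0 0;2 -30 0 0 0 0;1 -30 0 0 0 0;1 -30 0 0 0 0;1 -30 0 0 0 0;1 -22 0 0 0 0;0 -11 0 0 0 0")

```text
clock: 10.25
position: [0.5122, 0.2312, 0.2104]
eef_rot: [-0.002, 0.998, -0.059, 0.0]
force: [0.6, 0.0, 0.4]
grip_width: 0.0852
finger_force: 0.0
```

step_arm(plan="0 0 0 0 0 0;0 0 0 0 0 0;0 0 0 0 0 0;0 0 0 0 0 0;0 0 0 0 0 0;0 0 0 0 0 0;0 0 0 0 0 0;0 0 0 0 0 0")

```text
clock: 10.92
position: [0.5139, 0.2244, 0.2097]
eef_rot: [0.0, 0.998, -0.063, 0.0]
force: [-0.0, -0.6, 0.3]
grip_width: 0.0853
finger_force: 0.0
```

```bash
python3 - <<'E'
from h import *
s=state();im=get_image("wrist");cv2.imwrite("pics/w3.png",im[:,:,::-1])
np.save("pics/w3.npy",tool(s));C=cam("wrist",s)
print(s["clock"],s["q"].round(2),tool(s).round(4))
p=proj([[.514,.2255,.05],[.514,.2255,.064],[.514,.2255,.08],[.514,.2255,.11]],C);print(p)
x,y=p[2].astype(int);print(x,y)
cv2.imwrite("pics/w3c.png",cv2.resize(im[y-60:y+60,x-80:x+80,::-1],None,fx=5,fy=5,interpolation=cv2.INTER_CUBIC))
E
```

```text
10.9167 [ 0.11  0.42 -0.72  1.79  0.32  1.05 -2.43] [[ 9.922e-01 -1.248e-01  2.000e-04  5.139e-01]
 [-1.248e-01 -9.922e-01 -2.000e-04  2.244e-01]
 [ 2.000e-04  2.000e-04 -1.000e+00  2.097e-01]
 [ 0.000e+00  0.000e+00  0.000e+00  1.000e+00]]
[[309.1841775  218.39127546]
 [309.13894868 222.41697887]
 [309.08190547 227.4948065 ]
 [308.95600669 238.70415412]]
309 227
```

View pics/w3c.png

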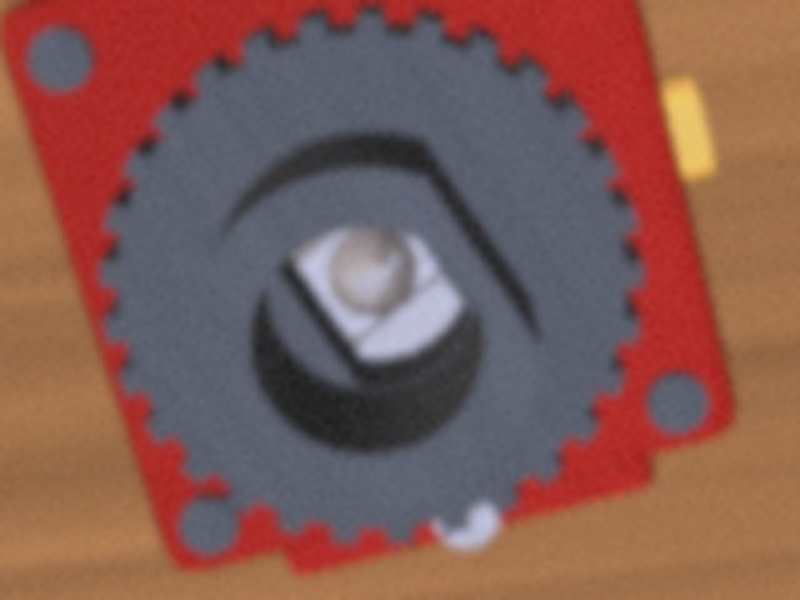

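The big gear's rim centre is at crop (371,276), with a width of 76.8 mm, so it is the right gear. That places it at (0.5177,0.2292). Its hub flats run 57.5° in the image, so the tool yaw must be 25.4°, a turn of -0.569.

step_arm(plan="3.2 -5.2 0 0 0 -0.11;0 0 10 0 0 -0.115;0 0 12 0 0 -0.115;0 0 15 0 0 -0.115;0 0 15 0 0 -0.114;0 0 15 0 0 0;0 0 15 0 0 0;0 0 10 0 0 0")

```text
clock: 11.63
position: [0.517, 0.2292, 0.1161]
eef_rot: [0.0, 0.975, 0.22, -0.001]
force: [-0.4, -0.7, 1.6]
grip_width: 0.0851
finger_force: 0.0
```

step_arm(plan="0 0 10 0 0 0;0 0 10 0 0 0;0 0 8 0 0 0;0 0 5 0 0 0;0 0 2 0 0 0;0 0 0 0 0 0;0 0 0 0 0 0;0 0 0 0 0 0")

```text
clock: 12.3
position: [0.5179, 0.23, 0.0832]
eef_rot: [-0.0, 0.975, 0.221, 0.001]
force: [0.3, -0.7, 0.3]
grip_width: 0.085
finger_force: 0.0
```

step_arm(plan="0 0 0 0 0 0;0 0 0 0 0 0;0 0 0 0 0 0;0 0 0 0 0 0;0 0 0 0 0 0;0 0 0 0 0 0;0 0 0 0 0 0;0 0 0 0 0 0", grip=0, force=60)

```text
clock: 12.97
position: [0.5177, 0.2298, 0.0829]
eef_rot: [0.0, 0.975, 0.221, 0.0]
force: [-1.0, -1.5, 4.0]
grip_width: 0.0352
finger_force: 59.5
```

```bash
python3 -c "
from h import *
s=state();print(s['q'].round(2),tool(s).round(4))"
```

```text
[ 0.1   0.63 -0.73  1.87  0.55  0.86 -2.04] [[ 9.027e-01  4.302e-01  4.000e-04  5.177e-01]
 [ 4.302e-01 -9.027e-01 -1.000e-04  2.298e-01]
 [ 3.000e-04  3.000e-04 -1.000e+00  8.290e-02]
 [ 0.000e+00  0.000e+00  0.000e+00  1.000e+00]]
```

step_arm(plan="0 0 -5 0 0 0;0 0 -10 0 0 0;0 0 -15 0 0 0;0 0 -15 0 0 0;0 0 -15 0 0 0;-5 7 0 0 0 0;-11 16 0 0 0 0;-16 22 0 0 0 0")

```text
clock: 13.63
position: [0.5075, 0.1767, 0.1426]
eef_rot: [-0.001, 0.975, 0.222, 0.0]
force: [0.3, -1.4, -4.6]
grip_width: 0.0348
finger_force: 60.5
```

step_arm(plan="-20 28 0 0 0 0;-20 28 0 0 0 0;-20 28 0 0 0 0;-20 28 0 0 0 0;-20 28 0 0 0 0;-20 28 0 0 0 0;-20 28 0 0 0 0;-20 28 0 0 0 0")

```text
clock: 14.3
position: [0.4582, -0.0978, 0.142]
eef_rot: [-0.0, 0.975, 0.22, -0.001]
force: [1.5, -0.4, -4.4]
grip_width: 0.0346
finger_force: 60.5
```

step_arm(plan="-18 26 0 0 0 0;-16 22 0 0 0 0;-11 16 0 0 0 0;-8 12 0 0 0 0;-3 5.6 0 0 0 0;0 0 0 0 0 -0.116;0 0 0 0 0 -0.116;0 0 0 0 0 -0.116")

```text
clock: 14.97
position: [0.4439, -0.1928, 0.1422]
eef_rot: [-0.0, 0.921, 0.389, -0.0]
force: [-0.3, 0.3, -4.2]
grip_width: 0.0348
finger_force: 60.4
```

step_arm(plan="0 0 0 0 0 -0.116;0 0 0 0 0 -0.116;0 0 0 0 0 -0.116;0 0 0 0 0 -0.116;0 0 0 0 0 -0.104;0 0 0 0 0 0;0 0 0 0 0 0;0 0 0 0 0 0")

```text
clock: 15.63
position: [0.4442, -0.1931, 0.1424]
eef_rot: [-0.0, 0.778, 0.628, -0.0]
force: [0.3, 0.1, -4.0]
grip_width: 0.0352
finger_force: 60.5
```

```bash
python3 - <<'E'
from h import *
s=state();T=tool(s);im=get_image("wrist");cv2.imwrite("pics/w4.png",im[:,:,::-1])
print(s['clock'],s['q'].round(2),T.round(4),s['force'].round(1),"yaw",np.degrees(np.arctan2(T[1,0],T[0,0])))
d=np.r_[.4448,-.1934,T[2,3]]-T[:3,3];print("tool delta mm",(T[:3,:3].T@d*1e3).round(1))
E
```

```text
15.6333 [ 1.16  0.48 -0.99  2.02  0.51  0.91 -0.31] [[ 2.110e-01  9.775e-01 -3.000e-04  4.442e-01]
 [ 9.775e-01 -2.110e-01  3.000e-04 -1.931e-01]
 [ 3.000e-04 -4.000e-04 -1.000e+00  1.424e-01]
 [ 0.000e+00  0.000e+00  0.000e+00  1.000e+00]] [ 0.3  0.1 -4. ] yaw 77.8183579742245
tool delta mm [-0.2  0.6 -0. ]
```

View pics/w4.png

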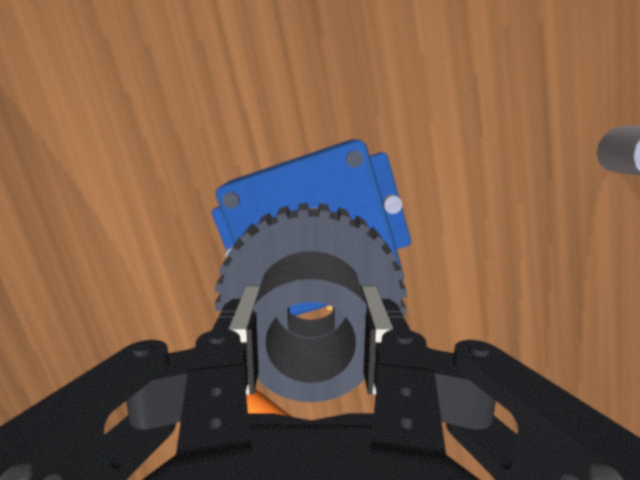

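The gear hangs level in the grip. The rim's front tooth is at (313,204), about 3 px above nominal, so the gear sits about +1.2 mm along tool x. I'll correct for this and descend.

step_arm(plan="-1.4 0.6 5 0 0 0;0 0 10 0 0 0;0 0 12 0 0 0;0 0 12 0 0 0;0 0 8 0 0 0;0 0 5 0 0 0;0 0 2 0 0 0;0 0 0 0 0 0")

```text
clock: 16.35
position: [0.4446, -0.1945, 0.0879]
eef_rot: [-0.001, 0.777, 0.629, -0.0]
force: [-0.5, -0.8, -4.6]
grip_width: 0.0347
finger_force: 60.5
```

step_arm(plan="0 0 1 0 0 0;0 0 1 0 0 0;0 0 1 0 0 0;0 0 1 0 0 0;0 0 1 0 0 0;0 0 1 0 0 0;0 0 1 0 0 0;0 0 0 0 0 0")

```text
clock: 17.02
position: [0.4449, -0.1948, 0.0815]
eef_rot: [-0.0, 0.777, 0.629, 0.0]
force: [0.2, 0.0, -4.3]
grip_width: 0.0352
finger_force: 60.6
```

step_arm(plan="0 0 1 0 0 0;0 0 1 0 0 0;0 0 1 0 0 0;0 0 1 0 0 0;0 0 1 0 0 0;0 0 1 0 0 0;0 0 0 0 0 0;0 0 0 0 0 0")

```text
clock: 17.68
position: [0.4449, -0.1947, 0.0755]
eef_rot: [-0.0, 0.777, 0.629, 0.0]
force: [0.8, 1.8, -4.9]
grip_width: 0.035
finger_force: 60.5
```

Slipping in freely with only light side force. Continue.

step_arm(plan="0 0 1 0 0 0;0 0 1 0 0 0;0 0 1 0 0 0;0 0 1 0 0 0;0 0 1 0 0 0;0 0 0.7 0 0 0;0 0 0 0 0 0;0 0 0 0 0 0")

```text
clock: 18.35
position: [0.4449, -0.1947, 0.0698]
eef_rot: [-0.0, 0.777, 0.629, 0.0]
force: [1.6, 2.0, -4.9]
grip_width: 0.0352
finger_force: 60.5
```

step_arm(plan="0 0 0.5 0 0 0;0 0 0.5 0 0 0;0 0 0.5 0 0 0;0 0 0 0 0 0;0 0 0 0 0 0;0 0 0 0 0 0;0 0 0 0 0 0;0 0 0 0 0 0")

```text
clock: 19.02
position: [0.445, -0.1947, 0.0691]
eef_rot: [0.0, 0.777, 0.629, -0.0]
force: [-2.8, 4.2, 7.1]
grip_width: 0.0347
finger_force: 61.9
```

step_arm(plan="0 0 0 0 0 0;0 0 0 0 0 0;0 0 0 0 0 0;0 0 0 0 0 0;0 0 0 0 0 0;0 0 0 0 0 0;0 0 0 0 0 0;0 0 0 0 0 0", grip=1)

```text
clock: 19.68
position: [0.4448, -0.1949, 0.0684]
eef_rot: [-0.0, 0.777, 0.629, 0.0]
force: [0.1, -0.3, 0.2]
grip_width: 0.0855
finger_force: 0.0
```

step_arm(plan="0 0 -8 0 0 0;0 0 -18 0 0 0;0 0 -24 0 0 0;0 0 -24 0 0 0;0 0 -18 0 0 0;0 0 -8 0 0 0;0 0 0 0 0 0;0 0 0 0 0 0")

```text
clock: 20.35
position: [0.4446, -0.1953, 0.1683]
eef_rot: [0.0, 0.777, 0.629, -0.0]
force: [-0.4, -0.1, -0.7]
grip_width: 0.0854
finger_force: 0.0
```

```bash
python3 - <<'E'
from h import *
s=state();im=get_image("wrist")
C=cam("wrist",s)
p=proj([[.4445,-.194,.066]],C)[0].astype(int)
cv2.imwrite("pics/w5.png",cv2.resize(im[max(0,p[1]-90):p[1]+90,p[0]-120:p[0]+120,::-1],None,fx=3,fy=3,interpolation=cv2.INTER_CUBIC));print(p,s['clock'],s['position'])
E
```

```text
[311 236] 20.35 [ 0.44457707 -0.19525828  0.16834316]
```

View pics/w5.png

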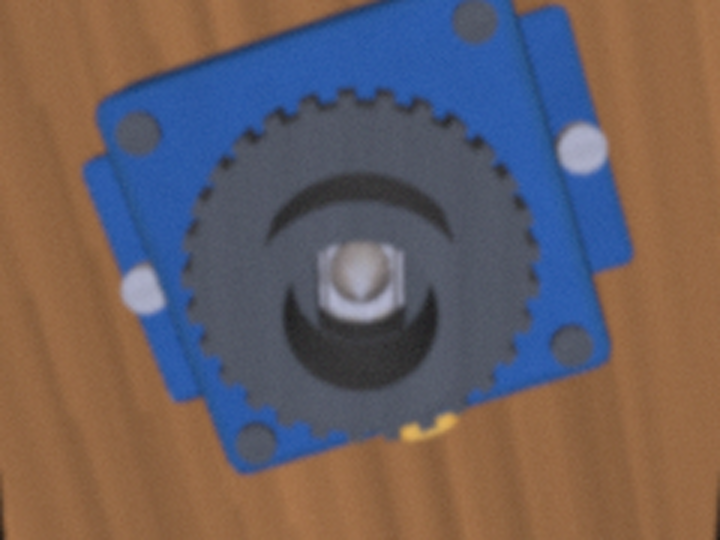

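The big gear is seated, with its bore flats parallel to the spindle flats around (360,285). Now for the bare red spindle.

step_arm(plan="12 0 0 0 0 0;22 -1 0 0 0 0;30 -1 0 0 0 0;30 -1 0 0 0 0;30 -1 0 0 0 0;30 -2 0 0 0 0;30 -2 0 0 0 0;30 -2 0 0 0 0")

```text
clock: 21.07
position: [0.4786, 0.019, 0.1674]
eef_rot: [-0.001, 0.777, 0.629, -0.001]
force: [0.7, -1.2, 0.4]
grip_width: 0.0853
finger_force: 0.0
```

step_arm(plan="30 -2 0 0 0 0;30 -2 0 0 0 0;30 -2 0 0 0 0;30 -1 0 0 0 0;30 -1 0 0 0 0;30 -1 0 0 0 0;24 0 0 0 0 0;12 0 0 0 0 0")

```text
clock: 21.73
position: [0.5141, 0.2348, 0.1675]
eef_rot: [-0.002, 0.776, 0.631, 0.0]
force: [0.5, 0.6, -0.1]
grip_width: 0.0851
finger_force: 0.0
```

step_arm(plan="0 0 0 0 0 0;0 0 0 0 0 0;0 0 0 0 0 0;0 0 0 0 0 0;0 0 0 0 0 0;0 0 0 0 0 0;0 0 0 0 0 0;0 0 0 0 0 0")

```text
clock: 22.4
position: [0.516, 0.2291, 0.1685]
eef_rot: [0.0, 0.778, 0.629, 0.0]
force: [-1.0, 0.3, 0.7]
grip_width: 0.0853
finger_force: 0.0
```

```bash
python3 - <<'E'
from h import *
s=state();im=get_image("wrist");cv2.imwrite("pics/w6.png",im[:,:,::-1])
np.save("pics/w6.npy",tool(s));C=cam("wrist",s)
print(s["clock"],s["q"].round(2),tool(s).round(4))
p=proj([[.517,.230,.05],[.517,.230,.064]],C);print(p)
x,y=p[1].astype(int);print("origin",x-80,y-60)
cv2.imwrite("pics/w6c.png",cv2.resize(im[y-60:y+60,x-80:x+80,::-1],None,fx=5,fy=5,interpolation=cv2.INTER_CUBIC))
t=get_image("top");cv2.imwrite("pics/top6.png",t[:,:,::-1])
E
```

```text
22.4 [ 0.26  0.58 -0.97  1.82  0.55  1.04 -1.13] [[ 2.093e-01  9.778e-01  3.000e-04  5.160e-01]
 [ 9.778e-01 -2.093e-01 -1.000e-04  2.291e-01]
 [-1.000e-04  3.000e-04 -1.000e+00  1.685e-01]
 [ 0.000e+00  0.000e+00  0.000e+00  1.000e+00]]
[[312.70456908 230.84612615]
 [312.83377603 236.19045087]]
origin 232 176
```

View pics/w6c.png

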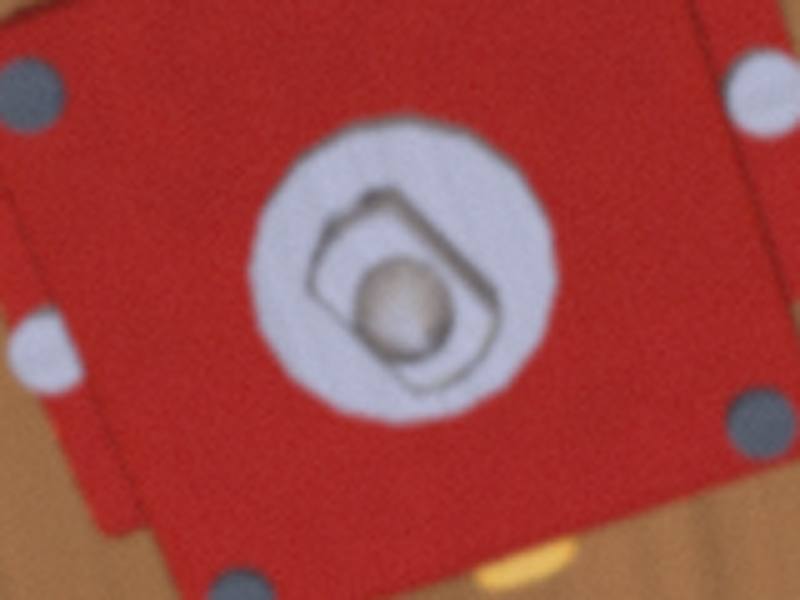

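The red collar is centred at crop (402,273), px (312.5,230.6), so the red seat is (0.5169,0.2302). Its flats run 44.5° in the image, so the normal is 33.4° and the tool yaw for placing is 123.4°. Now I go to the mat and turn to yaw 172.9° for the small gear.

step_arm(plan="-14 4 0 0 0 0;-25 8 0 0 0 0;-32 10 0 0 0 0;-34 11 0 0 0 0;-34 11 0 0 0 0;-32 10.4 0 0 0 0;-24 8 0 0 0 0;-12.3 4 0 0 0 0")

```text
clock: 23.17
position: [0.5379, 0.0083, 0.1681]
eef_rot: [0.001, 0.779, 0.627, -0.001]
force: [-0.2, -0.3, -0.3]
grip_width: 0.0853
finger_force: 0.0
```

step_arm(plan="0 0 0 0 0 -0.11;0 0 0 0 0 -0.11;0 0 0 0 0 -0.11;0 0 0 0 0 -0.11;0 0 0 0 0 -0.11;0 0 0 0 0 -0.11;0 0 0 0 0 -0.11;0 0 0 0 0 -0.11")

```text
clock: 23.83
position: [0.5376, 0.0142, 0.1687]
eef_rot: [0.0, 0.432, 0.902, 0.0]
force: [0.3, -0.3, -0.4]
grip_width: 0.0859
finger_force: 0.0
```

step_arm(plan="0 0 0 0 0 -0.11;0 0 0 0 0 -0.11;0 0 0 0 0 -0.11;0 0 0 0 0 -0.11;0 0 0 0 0 -0.11;0 0 0 0 0 -0.11;0 0 0 0 0 -0.11;0 0 0 0 0 0")

```text
clock: 24.5
position: [0.5375, 0.0141, 0.1684]
eef_rot: [-0.0, 0.063, 0.998, 0.001]
force: [0.2, -0.5, -0.4]
grip_width: 0.0854
finger_force: 0.0
```

step_arm(plan="0 0 0 0 0 0;0 0 0 0 0 0;0 0 0 0 0 0;0 0 0 0 0 0;0 0 0 0 0 0;0 0 0 0 0 0;0 0 0 0 0 0;0 0 0 0 0 0")

```text
clock: 25.17
position: [0.5376, 0.013, 0.1685]
eef_rot: [0.0, 0.065, 0.998, -0.0]
force: [-0.2, -0.5, -1.1]
grip_width: 0.0855
finger_force: 0.0
```

```bash
cat > m.py <<'E'
from h import *
def brass(zr,name):
    s=state();T=tool(s);im=get_image("wrist")[:,:,::-1].copy();cv2.imwrite(f"pics/{name}.png",im);C=cam("wrist",s)
    h,sa,v=cv2.split(cv2.cvtColor(im,cv2.COLOR_BGR2HSV));c=big((h>15)&(h<32)&(sa>100)&(v>60))
    P=(toplane(c,zr,C)-T[:3,3])@T[:3,:3]*1e3   # tool coords mm
    print(s["clock"],s["q"].round(2),s["position"].round(4),"yaw",np.degrees(np.arctan2(T[1,0],T[0,0])).round(2),"force",s["force"].round(1))
    print("px box",c.min(0),c.max(0),"tool y",P[:,1].min().round(1),P[:,1].max().round(1),"x max",P[:,0].max().round(1),"=> centre x",(P[:,0].max()-29).round(1),"y",((P[:,1].min()+P[:,1].max())/2).round(1))
    return s,T
E
python3 -c "
from m import *
brass(.020,'w7')"
```

```text
25.1667 [ 0.87  0.77 -1.33  1.88  0.81  1.19  0.69] [0.5376 0.013  0.1685] yaw 172.49 force [-0.2 -0.5 -1.1]
px box [271 182] [349 265] tool y -29.8 29.0 x max 31.1 => centre x 2.1 y -0.4
```

step_arm(plan="1.7 -0.4 10 0 0 0;0 0 20 0 0 0;0 0 25 0 0 0;0 0 25 0 0 0;0 0 25 0 0 0;0 0 20 0 0 0;0 0 12 0 0 0;0 0 5 0 0 0")

```text
clock: 25.88
position: [0.5343, 0.0128, 0.0242]
eef_rot: [-0.002, 0.065, 0.998, -0.0]
force: [-0.2, 0.2, 0.3]
grip_width: 0.0853
finger_force: 0.0
```

step_arm(plan="0 0 2.5 0 0 0;0 0 0 0 0 0;0 0 0 0 0 0;0 0 0 0 0 0;0 0 0 0 0 0;0 0 0 0 0 0;0 0 0 0 0 0;0 0 0 0 0 0")

```text
clock: 26.55
position: [0.536, 0.0127, 0.0242]
eef_rot: [0.0, 0.065, 0.998, -0.0]
force: [0.8, -0.3, 0.2]
grip_width: 0.0852
finger_force: 0.0
```

step_arm(plan="0 0 0 0 0 0;0 0 0 0 0 0;0 0 0 0 0 0;0 0 0 0 0 0;0 0 0 0 0 0;0 0 0 0 0 0;0 0 0 0 0 0;0 0 0 0 0 0", grip=0, force=60)

```text
clock: 27.22
position: [0.5361, 0.0129, 0.0241]
eef_rot: [0.0, 0.065, 0.998, 0.0]
force: [-0.1, 0.3, 3.1]
grip_width: 0.0349
finger_force: 60.4
```

step_arm(plan="0 0 -6 0 0 0;0 0 -15 0 0 0;0 0 -24 0 0 0;0 0 -28 0 0 0;0 0 -24 0 0 0;0 0 -15 0 0 0;0 0 -8 0 0 0;0 0 0 0 0 0")

```text
clock: 27.88
position: [0.5365, 0.0127, 0.1451]
eef_rot: [0.001, 0.066, 0.998, -0.0]
force: [0.0, 0.4, -1.8]
grip_width: 0.035
finger_force: 60.1
```

step_arm(plan="3 13 0 0 0 0;5 25 0 0 0 0;7 32 0 0 0 0;8 36 0 0 0 0;8 36 0 0 0 0;7 32 0 0 0 0;6 25 0 0 0 0;3.3 13.9 0 0 0 0")

```text
clock: 28.55
position: [0.5138, 0.2349, 0.1427]
eef_rot: [-0.001, 0.063, 0.998, 0.001]
force: [-0.4, 0.5, -0.8]
grip_width: 0.0349
finger_force: 60.3
```

step_arm(plan="0 0 0 0 0 0.107;0 0 0 0 0 0.107;0 0 0 0 0 0.107;0 0 0 0 0 0.107;0 0 0 0 0 0.107;0 0 0 0 0 0.107;0 0 0 0 0 0.107;0 0 0 0 0 0.107")

```text
clock: 29.22
position: [0.5151, 0.2303, 0.142]
eef_rot: [-0.001, 0.476, 0.88, -0.001]
force: [0.1, -0.4, -2.2]
grip_width: 0.0348
finger_force: 60.3
```

step_arm(plan="0 0 0 0 0 0;0 0 0 0 0 0;0 0 0 0 0 0;0 0 0 0 0 0;0 0 0 0 0 0;0 0 0 0 0 0;0 0 0 0 0 0;0 0 0 0 0 0")

```text
clock: 29.88
position: [0.5167, 0.23, 0.1439]
eef_rot: [-0.0, 0.474, 0.881, 0.0]
force: [0.2, -0.1, -2.0]
grip_width: 0.0351
finger_force: 60.3
```

```bash
python3 -c "
from m import *
z=state()['position'][2]
s,T=brass(z-.0201+.016,'w8')
print((T[:3,:3].T@(np.r_[.5169,.2302,T[2,3]]-T[:3,3])*1e3).round(1))"
```

```text
29.8833 [ 0.32  0.68 -1.07  1.83  0.68  1.06 -0.44] [0.5167 0.23   0.1439] yaw 123.47 force [ 0.2 -0.1 -2. ]
px box [239 230] [381 405] tool y -29.0 27.5 x max 31.0 => centre x 2.0 y -0.8
[0.1 0.2 0. ]
```

step_arm(plan="-1.4 0 5 0 0 0;0 0 10 0 0 0;0 0 12 0 0 0;0 0 12 0 0 0;0 0 8 0 0 0;0 0 5 0 0 0;0 0 2 0 0 0;0 0 0 0 0 0")

```text
clock: 30.6
position: [0.5171, 0.229, 0.0892]
eef_rot: [-0.0, 0.473, 0.881, -0.0]
force: [0.6, -1.3, -2.9]
grip_width: 0.0347
finger_force: 60.3
```

step_arm(plan="0 0 1 0 0 0;0 0 1 0 0 0;0 0 1 0 0 0;0 0 1 0 0 0;0 0 1 0 0 0;0 0 1 0 0 0;0 0 1 0 0 0;0 0 0 0 0 0")

```text
clock: 31.27
position: [0.5175, 0.2294, 0.0831]
eef_rot: [-0.0, 0.474, 0.881, 0.0]
force: [0.2, 0.5, -0.5]
grip_width: 0.0353
finger_force: 60.6
```

step_arm(plan="0 0 0.7 0 0 0;0 0 0.7 0 0 0;0 0 0.7 0 0 0;0 0 0.7 0 0 0;0 0 0 0 0 0;0 0 0 0 0 0;0 0 0 0 0 0;0 0 0 0 0 0")

```text
clock: 31.93
position: [0.5171, 0.2298, 0.0801]
eef_rot: [-0.0, 0.473, 0.881, 0.001]
force: [-1.1, 5.3, -1.6]
grip_width: 0.0351
finger_force: 60.3
```

It is entering, with a 5 N side push towards +y. I'll give way a little and go on.

step_arm(plan="0.7 0.3 0 0 0 0;0 0 1 0 0 0;0 0 1 0 0 0;0 0 1 0 0 0;0 0 1 0 0 0;0 0 1 0 0 0;0 0 0 0 0 0;0 0 0 0 0 0")

```text
clock: 32.6
position: [0.5172, 0.2299, 0.075]
eef_rot: [-0.0, 0.474, 0.881, 0.0]
force: [-2.5, 5.3, -1.1]
grip_width: 0.0347
finger_force: 60.5
```

step_arm(plan="0.5 0 1 0 0 0;0 0 1 0 0 0;0 0 1 0 0 0;0 0 1 0 0 0;0 0 0.5 0 0 0;0 0 0 0 0 0;0 0 0 0 0 0;0 0 0 0 0 0")

```text
clock: 33.27
position: [0.5171, 0.2301, 0.0705]
eef_rot: [-0.0, 0.474, 0.881, 0.0]
force: [-2.0, 3.4, -2.7]
grip_width: 0.0347
finger_force: 60.4
```

step_arm(plan="0 0 0.5 0 0 0;0 0 0.5 0 0 0;0 0 0.5 0 0 0;0 0 0 0 0 0;0 0 0 0 0 0;0 0 0 0 0 0;0 0 0 0 0 0;0 0 0 0 0 0")

```text
clock: 33.93
position: [0.5171, 0.2301, 0.0701]
eef_rot: [0.0, 0.474, 0.881, -0.0]
force: [-4.8, 1.4, 9.4]
grip_width: 0.0351
finger_force: 61.6
```

Seated on the collar: TCP at 0.0701 as expected, with 11 N of contact. I'll release, retreat and check.

step_arm(plan="0 0 0 0 0 0;0 0 0 0 0 0;0 0 0 0 0 0;0 0 0 0 0 0;0 0 0 0 0 0;0 0 0 0 0 0;0 0 0 0 0 0;0 0 0 0 0 0", grip=1)

```text
clock: 34.6
position: [0.5171, 0.23, 0.0691]
eef_rot: [0.0, 0.474, 0.881, -0.0]
force: [-0.5, 0.1, 0.3]
grip_width: 0.0858
finger_force: 0.0
```

step_arm(plan="0 0 -8 0 0 0;0 0 -18 0 0 0;0 0 -24 0 0 0;0 0 -24 0 0 0;0 0 -18 0 0 0;0 0 -8 0 0 0;0 0 0 0 0 0;0 0 0 0 0 0")

```text
clock: 35.27
position: [0.5172, 0.2298, 0.169]
eef_rot: [0.0, 0.474, 0.881, -0.0]
force: [-0.4, -0.7, -0.0]
grip_width: 0.0855
finger_force: 0.0
```

```bash
python3 - <<'E'
from h import *
s=state();im=get_image("wrist");t=get_image("top");sc=get_image("scene")
C=cam("wrist",s);p=proj([[.517,.230,.066]],C)[0].astype(int)
a=cv2.resize(im[p[1]-75:p[1]+75,p[0]-100:p[0]+100],(400,300),interpolation=cv2.INTER_CUBIC)
b=cv2.resize(sc[150:330,150:390],(400,300));c=cv2.resize(sc[170:350,360:600],(400,300));d=cv2.resize(t[130:340,150:430],(400,300))
cv2.imwrite("pics/fin.png",np.vstack([np.hstack([a,d]),np.hstack([b,c])])[:,:,::-1]);print(s['clock'],s['position'])
E
```

```text
35.2667 [0.51716566 0.22975315 0.16902416]
```

View pics/fin.png

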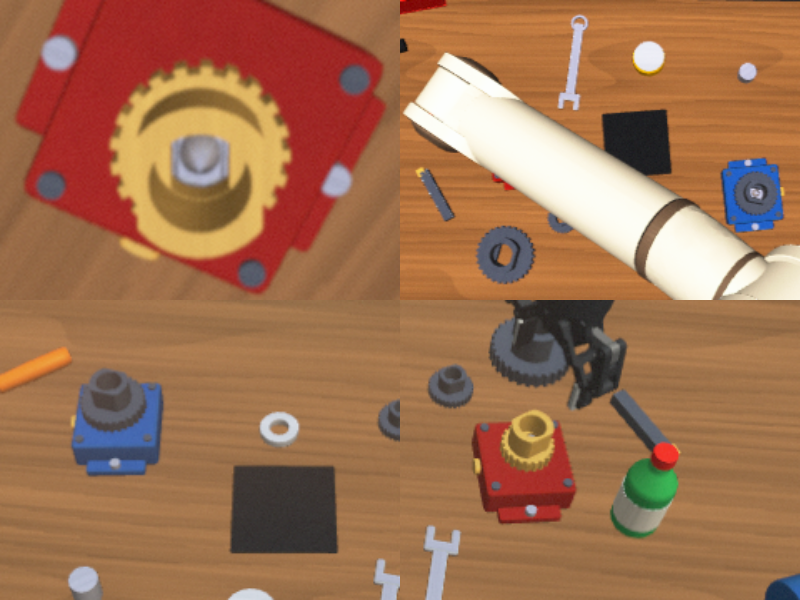

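The brass gear is seated on red with its flats aligned at (200,160). The dark gear sits low on blue, the mat is clear, and the other things are in place. Handing in.

```bash
python3 -c "
from workcell import *
print(sign_off())"
```

```text
the job is handed in; nothing more can be done
None
```

The gears are swapped: the big dark gear is on the blue head and the small brass gear on the red head, both fully seated and released, and the job was handed in at about 35 s of the 72 s allowed.

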